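# Tap the block down onto its parallels in the vise

## Task

The aluminium block clamped in the blue vise has lifted off the two steel parallels under it: take the nylon tapping block and with its foot gently tap or press the aluminium block down over both parallels until they are pinched tight. Then check by nudging the end of each parallel lightly with the tapping block, first the one on the screw side, then the one at the fixed jaw; neither should slide. Finally stand the tapping block upright on the bench and let go, leaving everything else where it was.

Things in the scene. Friction and masses are not known exactly. Their poses are not given: they have to be found in the camera images.
- vise: blue machine vise. It stands on packing 0 to 6 mm thick; heights here count from its origin, on its underside midway between the jaws; x from the sliding jaw (screw, cross handle; towards the robot) to the fixed jaw, y along the jaws. Steel bed at 45 mm, 110 wide in y. Jaws 100 mm long in y, faces at x = +-31 mm, backs at +-78 mm, tops at 90. Screw and handle reach x = -167 mm, below 40
- work: aluminium block, 60 (x, across the jaws) x 90 (y) x 34 mm high; origin mid underside, axes as the vise's. Starts 2 to 9 mm too high and rocked; moves only up/down and rocks about y, against jaw friction (12 N, less its weight of 3.4 N) that also keeps it where it is left. Seated: underside 70, top 104 mm over the vise origin. Touch it only with the nylon foot; over 45 N marks it
- par_screw: parallel on the screw side: steel bar 8 (x) x 140 (y) x 25 mm high on the vise bed, its middle 26 mm to -x of the vise's; origin mid underside. Its ends stand out 20 mm past the jaws, 15 mm past the bed: nudge an end along y, 50 to 68 mm over the vise origin. Loose it slides under 1 to 2 N; pinched it stands 5 N or more. Nudge with 4 to 6 N (over 3); end within 12 mm of its start, never 15 off
- par_fixed: the same bar at the fixed jaw, its middle 26 mm to +x of the vise's middle
- tapper: tapping block standing on the bench: white nylon foot 36 x 36 x 30 mm high, on it an orange square grip 24 x 24 mm, sides parallel to the foot's, from height 30 to 95 mm; 0.18 kg. Origin mid underside of the foot, z up. Grasp across the grip with the fingertips just above the foot (TCP 52 to 55 mm over the origin): the foot then cannot slip up into the hand
- oil_can: yellow plastic oil bottle with a red cap, 52 mm across, 130 mm tall; origin under its centre
- grease_jar: blue jar with a black lid, 60 mm across, 70 mm tall; origin under its centre
- screwdriver: orange-handled screwdriver lying on the bench; origin under its middle
- hammer: steel hammer lying on the bench (not for this job); origin under its middle
- gauge_case: open blue gauge housing 80 x 130 x 45 mm holding two black gauges; origin under its centre
- lens_plate: black cover plate 70 x 110 x 5 mm lying flat; origin under its centre
- nut: steel nut, 22 mm across, 9 mm high; origin under its centre
- spare_parallel: spare steel parallel 140 x 8 x 32 mm standing on its edge on the bench; origin under its centre
- tap_screw (a point): point on the block's top, 15 mm to the screw side of its middle. 20 to 25 N here and at tap_fixed, in turn, pinches the parallels; friction keeps the pinch (over 3.5 N on each with nothing pressing; weight alone gives 1.7 N). Meet it slowly (under 10 mm/s) and feel: seated it is hard, force climbs some 10 to 20 N per mm, and a fast foot soon strikes 45 N
- tap_fixed (a point): the same point 15 mm to the fixed jaw's side of the block's middle

How it is judged:
By the outcome, as a careful person would: the job done as asked, in the order asked, and still so for the second after the job is handed in, with the robot touching nothing.
It also fails if it takes over 72 s, if anything falls off the work surface, if the arm or the gripper's body presses on something with over 40 N, if the wrist force passes 120 N, or if a joint passes its speed limit or range.

## Robot

A 6-joint arm with a two-finger parallel gripper is mounted at the origin on the work surface. World frame = base frame: x ahead of the robot, y to its left, z up, the work surface at z = 0. Lengths are in m, angles in rad, forces in N, time in s.
With the tool pointing down it reaches from about 0.375 to 0.9 m from the base axis. Payload 3.1 kg.
Tool frame: the origin (TCP) lies between the finger pads, 19 mm behind the fingertips; this is the grasp point; z points along the fingers, y is the line along which they close (so a half turn about z gives the same grasp; the last joint's range is limited). The gripper opens to 87 mm and grips with 3 to 60 N. Pads are 19 mm wide; open, the fingers measure 117 mm over their backs; the gripper's body (75 mm by 190 mm) begins 51 mm behind the grasp point.
Start: joints at [1.135, 0.527, 1.433, -0, 1.181, -0.178], TCP at [0.159, 0.604, 0.241] pointing down, gripper open.
Joint ranges: [-3.08, 3.08], [-0.75, 2.2], [0.22, 2.44], [-1.43, 4.57], [0, 2.65], [-2.85, 2.85]. Speed limits (rad/s): [2.79, 2.79, 3.14, 3.14, 3.14, 3.14].

## Interface

Orientations are given as a unit quaternion [x, y, z, w].
In Python, from rig import sensors, eyes, ticket gives the robot as it stands.
- The arm moves only by the tool drive_tool, never from a script. Its argument "deltas" is a list that holds one entry, the list of rows, each a list of 6 numbers: the shift along the tool's x, y, z in mm, then the turn, a rotation vector about the tool's x, y, z in rad. A call has 1 to 8 rows; each row shifts and turns the commanded pose from where the row before left it, along the tool's axes as they then stand; what a row does not reach is not made up. A row lasts 1/12 s, in which the tool goes at most 41.7 mm and 7.16 degrees, less where a joint would pass 70% of its speed; a pose out of reach is approached as far as the arm can. A call is refused whole if a number of a shift passes 41.7 or a number of a turn 0.125, either way. A call with a gripper value outside its range is refused whole. "gripper" is the opening in per cent of the stroke, from 0 (shut) to 100 (fully open), set as the call begins (left out, the last holds). The fingers move at their own pace and stop on an object; "squeeze" is the grip in N (left out, the last holds). Time passes only in rows, so rows that do not move let the fingers close. It gives the time, the measured TCP pose, the force, the opening and the grip force at its end, in the units of the state.
- sensors.get_obs(): the state, without advancing time (a new reading comes with each control period).
- eyes.camera(name): name is "side" or "top"; returns a dict with "img" (420x560x3 uint8, red, green, blue), "fov_y" (degrees; the focal length in pixels is half the picture's height over the tangent of half this angle, whatever the lens; pixels are square), "cx", "cy" (the principal point, pixels), "xyz" and "attitude" of the camera in the world. Camera axes: x right, y up, looking along -z (the intrinsics and any distortion apply to the point x, -y, -z); pixel columns grow to the right and rows downward; lengths in m; the calibration is good to about 2 mm. A picture is of the moment at which its call begins. There is no depth.
- ticket.hand_in(): hands the job in; it is judged then, once.
The state is a dict: "time": time; "q": joint angles; "joint_velocities": joint speeds; "joint_torque": joint torques, N m; "position": TCP position; "tool_rot": TCP orientation; "ft_force": force on the tool from outside, world axes, zero at the start; "moment": the same for the moment, N m; "grip_width": finger opening in m; "grip_force": force on a finger pad.
Only numpy, scipy, OpenCV 4.12 (cv2) and the standard library are available. Lean on these libraries where they do the work, as an engineer would, in place of code of your own. Each camera call takes 0.05 s, during which the arm holds its last target. There are 200 camera calls.

## Working session

There is one attempt and no reset: what is moved stays moved. The work goes in short steps, Python scripts to look and compute and a tool call to move; the robot and the scene stay as the last step left them, time stands still between calls to the robot, and variables do not carry over. Pictures are saved under pics/ and viewed, at most 10 in all, crops included, and the job is handed in when it is done.

Besides the shell and the picture viewer there is one more tool, called after "Call:" by a JSON object that holds its "name" and its "arguments", one argument or row to a line. drive_tool: Moves the arm, as the interface text tells. Its arguments: {"type":"object","properties":{"deltas":{"type":"array"},"gripper":{"type":"number"},"squeeze":{"type":"number"}},"required":["deltas"]}

```bash
ls; mkdir -p pics; python3 - <<'E'
from rig import sensors, eyes
import cv2,json,numpy as np
for n in("top","side"):
    c=eyes.camera(n); cv2.imwrite(f"pics/{n}0.png",c["img"][:,:,::-1]); print(n,{k:v for k,v in c.items() if k!="img"})
o=sensors.get_obs();print(o)
E
```

```text
pics
top {'fov_y': 55.39747309326793, 'cx': 276.04790937571624, 'cy': 211.91529726610904, 'xyz': array([ 0.34644135, -0.0264209 ,  1.22844762]), 'attitude': array([-0.069583  ,  0.05609116,  0.70981922, -0.69869068])}
side {'fov_y': 43.228444553803705, 'cx': 280.7977547201683, 'cy': 207.07733976142214, 'xyz': array([ 0.02841007, -0.90945829,  0.72850976]), 'attitude': array([ 0.47111721, -0.12880551, -0.21223882,  0.84641148])}
{'time': 0.1, 'q': array([ 1.13449936e+00,  5.28375294e-01,  1.43378412e+00,  1.90573249e-06,
        1.18146023e+00, -1.78501666e-01]), 'joint_velocities': array([-0.00090333, -0.00016664, -0.00283934, -0.0009998 ,  0.00071999,
        0.00064665]), 'joint_torque': array([-2.07016037e-04, -4.40983737e+01, -1.77150393e+01,  6.34757336e-02,
        5.34094695e-02, -5.03284821e-05]), 'position': array([0.15903805, 0.60375915, 0.24036504]), 'tool_rot': array([ 1.28541311e-01,  9.91703637e-01, -9.65721192e-04, -3.07504643e-04]), 'ft_force': array([-0.38033171,  0.4259845 , -0.01431714]), 'moment': array([ 0.03797561, -0.03488996,  0.03409709]), 'grip_force': 0.0, 'grip_width': 0.08702147125707146}
```

View pics/top0.png

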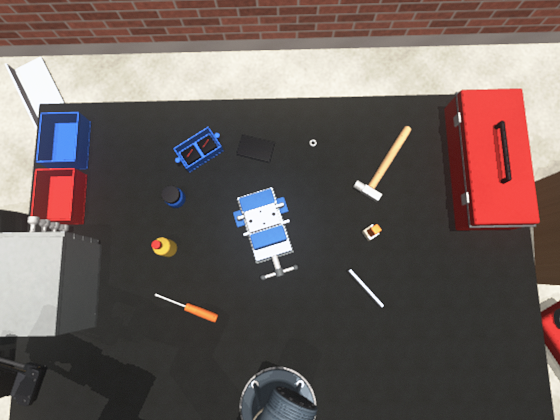

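View pics/side0.png

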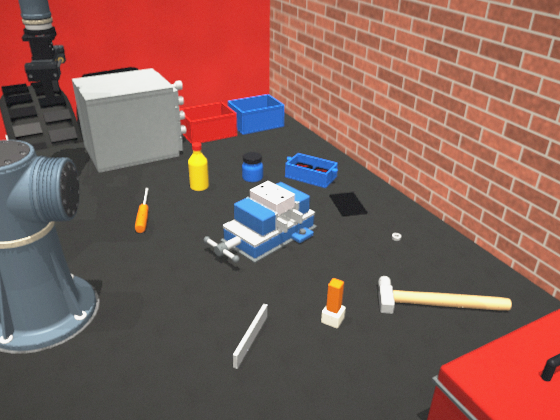

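Top view: tapper at about (372,232), vise at (264,225) with its handle at (279,270), spare parallel at (366,288) and hammer head at (368,190). Side view: tapper at (335,303), vise at (268,220).

```bash
cat > h.py <<'E'
import numpy as np, cv2
from scipy.spatial.transform import Rotation as R
from rig import sensors, eyes
def cam(n,save=None):
    c=eyes.camera(n); c["R"]=R.from_quat(c["attitude"]).as_matrix(); c["f"]=210/np.tan(np.radians(c["fov_y"])/2)
    if save: cv2.imwrite(save,c["img"][:,:,::-1])
    return c
def ray(c,u,v):
    d=c["R"]@np.array([(u-c["cx"])/c["f"],-(v-c["cy"])/c["f"],-1.]); return c["xyz"],d
def plane(c,u,v,z):
    o,d=ray(c,u,v); return o+d*(z-o[2])/d[2]
def proj(c,p):
    q=c["R"].T@(np.array(p,float)-c["xyz"]); return np.array([c["cx"]-c["f"]*q[0]/q[2],c["cy"]+c["f"]*q[1]/q[2]])
def tri(c1,p1,c2,p2):
    A=0;b=0;rs=[ray(c1,*p1),ray(c2,*p2)]
    for o,d in rs:
        d=d/np.linalg.norm(d);M=np.eye(3)-np.outer(d,d);A=A+M;b=b+M@o
    x=np.linalg.solve(A,b);return x,[np.linalg.norm(np.cross(x-o,d/np.linalg.norm(d)))*1e3 for o,d in rs]
E
python3 - <<'E'
from h import *
t=cam("top");s=cam("side")
print("base",proj(t,[0,0,0]),proj(s,[0,0,0]), "tcp",proj(s,[.159,.604,.241]))
a=t["img"][175:285,215:395];b=s["img"][170:340,195:365]
cv2.imwrite("pics/a.png",cv2.resize(a[:,:,::-1],None,fx=4.4,fy=4.4,interpolation=cv2.INTER_CUBIC))
cv2.imwrite("pics/b.png",cv2.resize(b[:,:,::-1],None,fx=3.5,fy=3.5,interpolation=cv2.INTER_CUBIC))
# orange grip
for c,n,box in((t,"top",(355,215,390,245)),(s,"side",(315,270,355,335))):
    h=cv2.cvtColor(c["img"],cv2.COLOR_RGB2HSV);m=((h[...,0]<20)&(h[...,1]>150)&(h[...,2]>90)).astype(np.uint8)
    k=np.zeros_like(m);k[box[1]:box[3],box[0]:box[2]]=1;m*=k
    y,x=np.nonzero(m);print(n,"orange",x.min(),x.max(),y.min(),y.max(),x.mean(),y.mean(),len(x))
    w=((h[...,1]<70)&(h[...,2]>110)).astype(np.uint8)*k
    y,x=np.nonzero(w);print(n,"white",x.min(),x.max(),y.min(),y.max(),x.mean(),y.mean(),len(x))
    cs,_=cv2.findContours(m|w,cv2.RETR_EXTERNAL,cv2.CHAIN_APPROX_NONE);cc=max(cs,key=cv2.contourArea)
    print(cv2.approxPolyDP(cc,2,True)[:,0].tolist())
E
```

```text
base [277.26506444 406.58913396] [ 39.70221901 310.46503418] tcp [50.95741152 88.45289484]
top orange 368 381 224 235 373.1923076923077 230.1346153846154 52
top white 363 379 224 239 369.52127659574467 232.5744680851064 94
[[377, 224], [371, 224], [363, 230], [368, 239], [379, 234], [370, 227], [376, 224], [380, 231]]
side orange 326 343 278 312 334.265306122449 297.1887755102041 392
side white 321 345 305 328 332.8723404255319 316.81382978723406 376
[[332, 278], [330, 281], [335, 278], [343, 283], [339, 288], [328, 284], [327, 307], [322, 310], [321, 322], [337, 328], [345, 312], [345, 306], [341, 304], [343, 281]]
```

View pics/a.png

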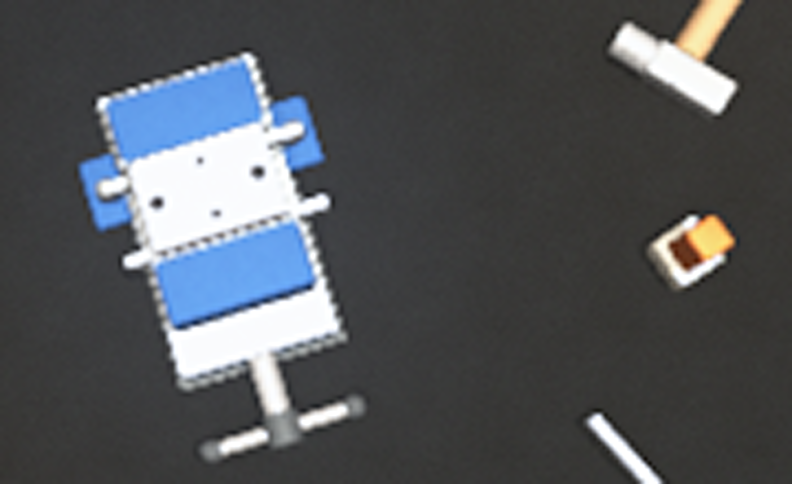

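View pics/b.png

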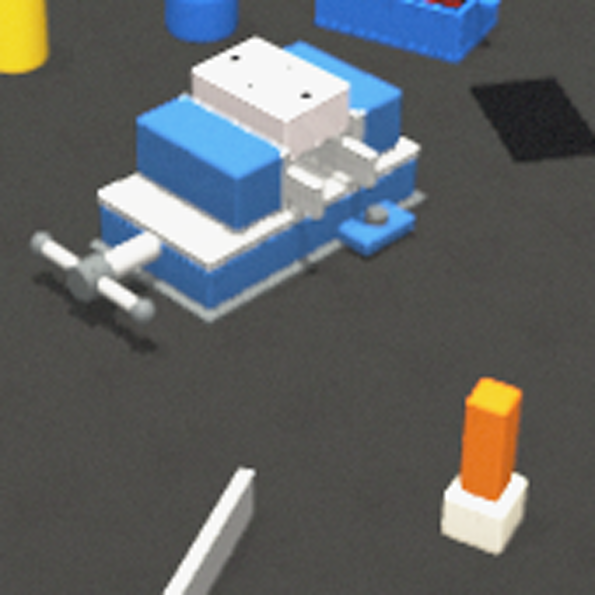

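The crops show the following:
- **Vise, crop a:** the sliding jaw's back corners are at about (174,325) and (315,284). The parallel ends are at (325,202)/(302,130) on the right and (127,263)/(102,188) on the left.
- **Vise, crop b:** the jaw top corners are at (138,122), (240,172) and (400,92).
- **Tapper:** the grip top centre is at a (712,238) and b (494,393).

```bash
cat > m.py <<'E'
from h import *
from scipy.optimize import least_squares
t=cam("top");s=cam("side")
A=lambda p:((p[0]+.5)/4.4-.5+215,(p[1]+.5)/4.4-.5+175)
B=lambda p:((p[0]+.5)/3.5-.5+195,(p[1]+.5)/3.5-.5+170)
O=[(t,A(p),q) for p,q in [((174,325),(-78,50,90)),((315,285),(-78,-50,90)),((108,108),(78,50,90)),((250,62),(78,-50,90)),
 ((329,201),(-26,-70,70)),((305,129),(26,-70,70)),((123,264),(-26,70,70)),((98,189),(26,70,70)),((285,430),(-160,0,27))][:8]]
O+=[(s,B(p),q) for p,q in [((138,122),(-78,50,90)),((240,174),(-78,-50,90)),((283,150),(-31,-50,90)),((400,92),(78,-50,90)),((300,42),(78,50,90))]]
def W(v,q):
    c,n=np.cos(v[2]),np.sin(v[2]);q=np.array(q)/1e3
    return np.array([v[0]+c*q[0]-n*q[1],v[1]+n*q[0]+c*q[1],v[3]+q[2]])
f=lambda v:np.concatenate([proj(c,W(v,q))-p for c,p,q in O])
r=least_squares(f,[.53,0,.25,.003],loss="soft_l1");print("vise",r.x);print(np.round(f(r.x).reshape(-1,2),1).tolist())
# work corner heights
for y in(1,-1):
  pass
x,e=tri(t,A((712,238)),s,B((494,393)));print("tapper top",x,e)
T=np.array([[685,240],[716,215],[735,238],[703,262]])
P=np.array([plane(t,*A(p),.095)[:2] for p in T]);print(np.round(P,4).tolist(),"c",P.mean(0))
F=np.array([[648,248],[693,213],[729,250],[682,290]])
D=np.diff(np.vstack([P,P[:1]]),axis=0);print("edge len",np.linalg.norm(D,axis=1),"ang",np.degrees(np.arctan2(D[:,1],D[:,0]))%90)
P=np.array([plane(t,*A(p),.03)[:2] for p in F]);D=np.diff(np.vstack([P,P[:1]]),axis=0);print("foot",P.mean(0),np.linalg.norm(D,axis=1),np.degrees(np.arctan2(D[:,1],D[:,0]))%90)
G=np.array([[442,540],[494,554],[525,478]])
P=np.array([plane(s,*B(p),.0)[:2] for p in [(442,537),(496,553)]]);d=P[1]-P[0];print("side foot edge",P.tolist(),np.linalg.norm(d),np.degrees(np.arctan2(d[1],d[0]))%90)
E
python3 m.py
```

```text
vise [0.53334254 0.03229608 0.28354816 0.00276547]
[[-0.3, 0.7], [1.3, -0.6], [-0.5, -1.3], [0.1, -0.8], [-0.7, 0.3], [-0.6, 0.0], [0.2, 0.1], [0.9, 0.3], [-1.7, -1.0], [-1.2, 1.3], [1.7, 0.3], [0.9, 0.2], [-0.2, -0.4]]
tapper top [ 0.49706154 -0.29080904  0.09587968] [np.float64(0.22927875700273417), np.float64(0.2292787570026099)]
[[0.496, -0.2735], [0.5119, -0.2944], [0.4967, -0.3057], [0.4815, -0.2842]] c [ 0.49652517 -0.28943154]
edge len [0.02629783 0.01897071 0.02632704 0.01803986] ang [37.41240584 36.68089872 35.38562739 36.60266419]
foot [ 0.49750315 -0.28928165] [0.03973703 0.03465712 0.04287025 0.03622252] [36.48537376 41.59494746 38.76217422 36.46514478]
side foot edge [[0.47324044324875997, -0.28752786330871494], [0.4929108381345161, -0.3118193180376285]] 0.03125698654394628 38.99937704823892
```

Call:
{"name": "drive_tool", "arguments": {
  "deltas": [
    [[-29.4,-25.5,0,0,0,0],[-29.4,-25.5,0,0,0,0],[-29.4,-25.5,0,0,0,0],[-29.4,-25.5,0,0,0,0],[-29.4,-25.5,0,0,0,0],[-29.4,-25.5,0,0,0,0],[-29.4,-25.5,0,0,0,0],[-29.4,-25.5,0,0,0,0]]
  ],
  "gripper": 80,
  "squeeze": 50
}}

```text
time: 0.97
position: [0.3354, 0.3456, 0.2415]
tool_rot: [0.128, 0.992, 0.0, 0.0]
ft_force: [0.6, 0.3, -0.1]
grip_width: 0.0698
grip_force: 0.0
```

Call:
{"name": "drive_tool", "arguments": {
  "deltas": [
    [[-29.4,-25.5,0,0,0,0],[-29.4,-25.5,0,0,0,0],[-29.4,-25.5,0,0,0,0],[-16.5,-35.5,0,0,0,0],[-16.5,-35.5,0,0,0,0],[-16.5,-35.5,0,0,0,0],[-16.5,-35.5,0,0,0,0],[-16.5,-35.5,0,0,0,0]]
  ]
}}

```text
time: 1.63
position: [0.4351, 0.0561, 0.2415]
tool_rot: [0.129, 0.992, 0.0, 0.0]
ft_force: [0.4, 0.2, -0.8]
grip_width: 0.0694
grip_force: 0.0
```

Call:
{"name": "drive_tool", "arguments": {
  "deltas": [
    [[-16.5,-35.5,0,0,0,0],[-16.5,-35.5,0,0,0,0],[-16.5,-35.5,0,0,0,0],[-16.5,-35.5,0,0,0,0],[-16.5,-35.5,0,0,0,0],[-16.5,-35.5,0,0,0,0],[-16.5,-35.5,0,0,0,0],[-16.5,-35.5,0,0,0,0]]
  ]
}}

```text
time: 2.3
position: [0.4902, -0.2524, 0.2413]
tool_rot: [0.129, 0.992, 0.0, 0.0]
ft_force: [0.2, 0.6, 0.7]
grip_width: 0.0695
grip_force: 0.0
```

Call:
{"name": "drive_tool", "arguments": {
  "deltas": [
    [[-16.5,-35.5,0,0,0,0],[0,0,5,0,0,0.124],[0,0,10,0,0,0.124],[0,0,10,0,0,0.124],[0,0,10,0,0,0.124],[0,0,10,0,0,0.124],[0,0,10,0,0,0.124],[0,0,10,0,0,0.124]]
  ]
}}

```text
time: 2.97
position: [0.4972, -0.2889, 0.1758]
tool_rot: [0.536, 0.844, 0.0, 0.0]
ft_force: [-0.1, -0.8, -0.8]
grip_width: 0.0698
grip_force: 0.0
```

Call:
{"name": "drive_tool", "arguments": {
  "deltas": [
    [[0,0,0,0,0,0.124],[0,0,0,0,0,0.124],[0,0,0,0,0,0.124],[0,0,0,0,0,0.124],[0,0,0,0,0,0.124],[0,0,0,0,0,0.124],[0,0,0,0,0,0.124],[0,0,0,0,0,0.124]]
  ]
}}

```text
time: 3.63
position: [0.4972, -0.2888, 0.1762]
tool_rot: [0.873, 0.487, -0.0, -0.0]
ft_force: [-0.6, -0.7, -0.0]
grip_width: 0.0695
grip_force: 0.0
```

Call:
{"name": "drive_tool", "arguments": {
  "deltas": [
    [[0,0,0,0,0,0.12],[0,0,0,0,0,0.12],[0,0,0,0,0,0.12],[0,0,0,0,0,0],[0,0,0,0,0,0]]
  ]
}}

```text
time: 4.05
position: [0.4972, -0.2888, 0.1763]
tool_rot: [0.945, 0.327, -0.0, 0.0]
ft_force: [-0.9, -0.2, 0.0]
grip_width: 0.0698
grip_force: 0.0
```

Call:
{"name": "drive_tool", "arguments": {
  "deltas": [
    [[0,0,30,0,0,0],[0,0,30,0,0,0],[0,0,30,0,0,0],[0,0,20,0,0,0],[0,0,10,0,0,0],[0,0,4,0,0,0],[0,0,0,0,0,0],[0,0,0,0,0,0]]
  ]
}}

```text
time: 4.72
position: [0.4979, -0.2893, 0.0531]
tool_rot: [0.945, 0.326, 0.0, 0.001]
ft_force: [-0.3, 0.2, 0.4]
grip_width: 0.0694
grip_force: 0.0
```

Call:
{"name": "drive_tool", "arguments": {
  "deltas": [
    [[0,0,0,0,0,0],[0,0,0,0,0,0],[0,0,0,0,0,0],[0,0,0,0,0,0],[0,0,0,0,0,0],[0,0,0,0,0,0],[0,0,0,0,0,0],[0,0,0,0,0,0]]
  ],
  "gripper": 0,
  "squeeze": 50
}}

```text
time: 5.38
position: [0.4971, -0.2888, 0.0523]
tool_rot: [0.945, 0.326, -0.0, -0.0]
ft_force: [-0.2, 1.6, 1.0]
grip_width: 0.0242
grip_force: 32.1
```

Call:
{"name": "drive_tool", "arguments": {
  "deltas": [
    [[0,0,-15,0,0,0],[0,0,-20,0,0,0.054],[0,0,-25,0,0,0.054],[0,0,-25,0,0,0.054],[0,0,-25,0,0,0.054],[0,0,-20,0,0,0.054],[0,0,-12,0,0,0.054],[0,0,-8,0,0,0.057]]
  ]
}}

```text
time: 6.05
position: [0.4974, -0.289, 0.2038]
tool_rot: [0.99, 0.14, 0.001, 0.001]
ft_force: [0.2, 0.4, -2.6]
grip_width: 0.0241
grip_force: 48.7
```

Call:
{"name": "drive_tool", "arguments": {
  "deltas": [
    [[13.7,-37.3,0,0,0,0],[13.7,-37.3,0,0,0,0],[13.7,-37.3,0,0,0,0],[13.7,-37.3,0,0,0,0],[13.7,-37.3,0,0,0,0],[13.7,-37.3,0,0,0,0],[13.7,-37.3,0,0,0,0],[13.7,-37.0,0,0,0,0]]
  ]
}}

```text
time: 6.72
position: [0.5184, 0.03, 0.2018]
tool_rot: [0.99, 0.141, -0.001, -0.0]
ft_force: [0.4, -1.1, -1.6]
grip_width: 0.0243
grip_force: 48.7
```

Call:
{"name": "drive_tool", "arguments": {
  "deltas": [
    [[0,0,3,0,0,0],[0,0,3,0,0,0],[0,0,0,0,0,0],[0,0,0,0,0,0]]
  ]
}}

```text
time: 7.05
position: [0.519, 0.0271, 0.1958]
tool_rot: [0.99, 0.14, -0.001, 0.0]
ft_force: [-1.3, 0.0, -1.8]
grip_width: 0.0242
grip_force: 48.8
```

```bash
python3 - <<'E'
from h import *
s=cam("side");t=cam("top")
b=s["img"][130:265,195:375];a=t["img"][170:280,215:340]
cv2.imwrite("pics/c.png",cv2.resize(b[:,:,::-1],None,fx=4.4,fy=4.4,interpolation=cv2.INTER_CUBIC))
o=sensors.get_obs();print(o["position"],o["tool_rot"],o["ft_force"],o["grip_force"],o["q"])
E
```

```text
[0.51927925 0.026606   0.19609545] [ 9.90178123e-01  1.39811480e-01 -1.76047469e-04  5.99037004e-05] [ 0.12765536  0.46818266 -1.91021694] 48.75058137567976 [-1.63817764e-01  4.50303703e-01  1.74157363e+00 -2.70137309e-04
  9.50015405e-01  1.12659368e+00]
```

View pics/c.png

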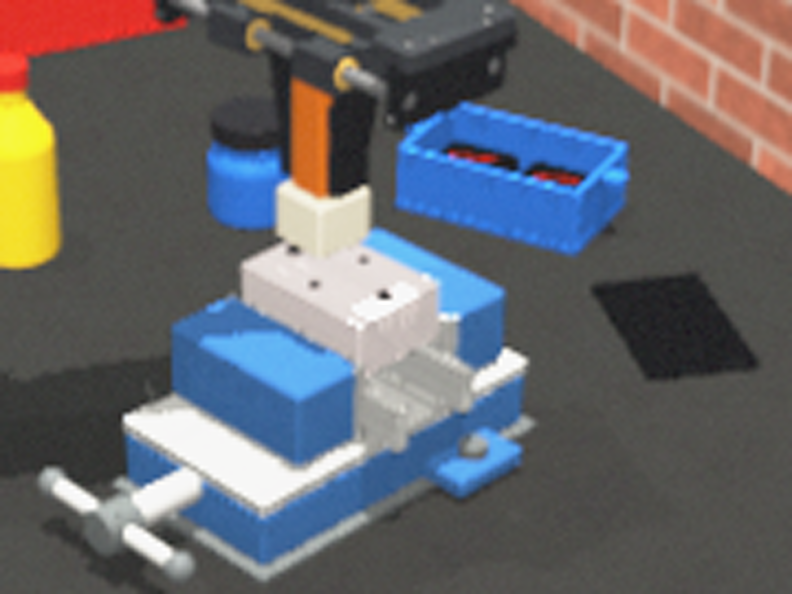

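The foot is upright over the block's middle, with its lower edge at about (320,255), and the parallels stand out at (385,420) and (445,380). I'll lower it slowly until it touches.

Call:
{"name": "drive_tool", "arguments": {
  "deltas": [
    [[0,0,8,0,0,0],[0,0,6,0,0,0],[0,0,4,0,0,0],[0,0,2,0,0,0],[0,0,0.7,0,0,0],[0,0,0.7,0,0,0],[0,0,0.7,0,0,0],[0,0,0.7,0,0,0]]
  ]
}}

```text
time: 7.82
position: [0.5194, 0.028, 0.1736]
tool_rot: [0.99, 0.141, 0.0, 0.0]
ft_force: [-0.1, -1.0, -3.1]
grip_width: 0.024
grip_force: 48.8
```

Call:
{"name": "drive_tool", "arguments": {
  "deltas": [
    [[0,0,0.7,0,0,0],[0,0,0.7,0,0,0],[0,0,0.7,0,0,0],[0,0,0.7,0,0,0]]
  ]
}}

```text
time: 8.15
position: [0.5193, 0.0281, 0.1707]
tool_rot: [0.99, 0.141, 0.0, 0.0]
ft_force: [0.1, -0.7, -2.2]
grip_width: 0.0242
grip_force: 48.8
```

Call:
{"name": "drive_tool", "arguments": {
  "deltas": [
    [[0,0,0.7,0,0,0],[0,0,0.7,0,0,0],[0,0,0.7,0,0,0],[0,0,0.7,0,0,0]]
  ]
}}

```text
time: 8.48
position: [0.5192, 0.028, 0.1678]
tool_rot: [0.99, 0.141, -0.0, 0.0]
ft_force: [0.3, -0.1, -1.9]
grip_width: 0.024
grip_force: 48.8
```

Call:
{"name": "drive_tool", "arguments": {
  "deltas": [
    [[0,0,0.7,0,0,0],[0,0,0.7,0,0,0],[0,0,0.7,0,0,0]]
  ]
}}

```text
time: 8.73
position: [0.5197, 0.0281, 0.1669]
tool_rot: [0.99, 0.141, 0.001, 0.0]
ft_force: [-1.6, 0.7, 6.9]
grip_width: 0.0239
grip_force: 48.7
```

Call:
{"name": "drive_tool", "arguments": {
  "deltas": [
    [[0,0,0.6,0,0,0],[0,0,0.6,0,0,0]]
  ]
}}

```text
time: 8.9
position: [0.5198, 0.0281, 0.1658]
tool_rot: [0.99, 0.141, 0.001, 0.0]
ft_force: [-1.9, 0.5, 7.4]
grip_width: 0.0243
grip_force: 48.7
```

Call:
{"name": "drive_tool", "arguments": {
  "deltas": [
    [[0,0,0.6,0,0,0],[0,0,0.6,0,0,0],[0,0,0.6,0,0,0]]
  ]
}}

```text
time: 9.15
position: [0.5198, 0.0281, 0.164]
tool_rot: [0.99, 0.141, 0.001, 0.0]
ft_force: [-2.3, 0.1, 6.5]
grip_width: 0.0242
grip_force: 48.7
```

Call:
{"name": "drive_tool", "arguments": {
  "deltas": [
    [[0,0,0.6,0,0,0],[0,0,0.6,0,0,0]]
  ]
}}

```text
time: 9.32
position: [0.5197, 0.0282, 0.1628]
tool_rot: [0.99, 0.141, 0.001, 0.0]
ft_force: [-2.1, 0.9, 6.4]
grip_width: 0.0237
grip_force: 48.7
```

Call:
{"name": "drive_tool", "arguments": {
  "deltas": [
    [[0,0,0.6,0,0,0],[0,0,0.6,0,0,0]]
  ]
}}

```text
time: 9.48
position: [0.5198, 0.0282, 0.1616]
tool_rot: [0.99, 0.141, 0.001, 0.0]
ft_force: [-2.2, 1.1, 7.5]
grip_width: 0.0237
grip_force: 48.7
```

Call:
{"name": "drive_tool", "arguments": {
  "deltas": [
    [[0,0,0.6,0,0,0],[0,0,0.6,0,0,0]]
  ]
}}

```text
time: 9.65
position: [0.5201, 0.0282, 0.1606]
tool_rot: [0.99, 0.141, 0.001, 0.0]
ft_force: [-0.5, 1.1, 8.2]
grip_width: 0.0246
grip_force: 48.7
```

Call:
{"name": "drive_tool", "arguments": {
  "deltas": [
    [[0,0,0.6,0,0,0]]
  ]
}}

```text
time: 9.73
position: [0.5203, 0.0283, 0.1603]
tool_rot: [0.99, 0.141, 0.002, 0.0]
ft_force: [-1.6, 1.7, 14.3]
grip_width: 0.0242
grip_force: 48.8
```

Call:
{"name": "drive_tool", "arguments": {
  "deltas": [
    [[0,0,0.6,0,0,0]]
  ]
}}

```text
time: 9.82
position: [0.5203, 0.0283, 0.1603]
tool_rot: [0.99, 0.141, 0.002, 0.0]
ft_force: [-2.7, 2.0, 17.7]
grip_width: 0.024
grip_force: 48.8
```

Call:
{"name": "drive_tool", "arguments": {
  "deltas": [
    [[0,0,0.3,0,0,0],[0,0,0,0,0,0],[0,0,0,0,0,0]]
  ]
}}

```text
time: 10.07
position: [0.5203, 0.0283, 0.1603]
tool_rot: [0.99, 0.141, 0.002, 0.0]
ft_force: [-2.8, 1.0, 14.9]
grip_width: 0.0242
grip_force: 48.8
```

Call:
{"name": "drive_tool", "arguments": {
  "deltas": [
    [[0,0,0.4,0,0,0],[0,0,0,0,0,0],[0,0,0,0,0,0]]
  ]
}}

```text
time: 10.32
position: [0.5203, 0.0283, 0.1602]
tool_rot: [0.99, 0.141, 0.002, 0.0]
ft_force: [-4.6, 1.3, 17.8]
grip_width: 0.0238
grip_force: 48.8
```

Call:
{"name": "drive_tool", "arguments": {
  "deltas": [
    [[0,0,0.4,0,0,0],[0,0,0,0,0,0],[0,0,0,0,0,0]]
  ]
}}

```text
time: 10.57
position: [0.5203, 0.0283, 0.1602]
tool_rot: [0.99, 0.141, 0.002, 0.0]
ft_force: [-4.4, 1.6, 20.3]
grip_width: 0.0238
grip_force: 48.8
```

Call:
{"name": "drive_tool", "arguments": {
  "deltas": [
    [[0,0,-2,0,0,0],[0,0,-5,0,0,0],[0,0,-7,0,0,0],[10,0,0,0,0,0],[13,0,0,0,0,0],[6,0,0,0,0,0],[0,0,2,0,0,0],[0,0,1,0,0,0]]
  ]
}}

```text
time: 11.23
position: [0.547, 0.0362, 0.1672]
tool_rot: [0.99, 0.141, -0.001, -0.0]
ft_force: [-0.4, 0.3, -2.9]
grip_width: 0.0244
grip_force: 48.8
```

Call:
{"name": "drive_tool", "arguments": {
  "deltas": [
    [[0,0,0.7,0,0,0],[0,0,0.7,0,0,0],[0,0,0.7,0,0,0]]
  ]
}}

```text
time: 11.48
position: [0.5464, 0.0361, 0.1654]
tool_rot: [0.99, 0.141, -0.001, -0.0]
ft_force: [-0.4, -0.8, -2.8]
grip_width: 0.024
grip_force: 48.8
```

Call:
{"name": "drive_tool", "arguments": {
  "deltas": [
    [[0,0,0.7,0,0,0],[0,0,0.7,0,0,0],[0,0,0.7,0,0,0]]
  ]
}}

```text
time: 11.73
position: [0.547, 0.0361, 0.1637]
tool_rot: [0.99, 0.141, 0.0, 0.0]
ft_force: [0.5, -0.2, -2.6]
grip_width: 0.024
grip_force: 48.8
```

Call:
{"name": "drive_tool", "arguments": {
  "deltas": [
    [[0,0,0.6,0,0,0],[0,0,0.6,0,0,0],[0,0,0.6,0,0,0]]
  ]
}}

```text
time: 11.98
position: [0.5471, 0.0361, 0.1619]
tool_rot: [0.99, 0.141, 0.0, 0.0]
ft_force: [0.8, 0.5, -1.6]
grip_width: 0.0238
grip_force: 48.8
```

Call:
{"name": "drive_tool", "arguments": {
  "deltas": [
    [[0,0,0.6,0,0,0],[0,0,0.6,0,0,0]]
  ]
}}

```text
time: 12.15
position: [0.5471, 0.0361, 0.1606]
tool_rot: [0.99, 0.141, 0.0, 0.0]
ft_force: [-0.8, -1.0, -1.9]
grip_width: 0.0242
grip_force: 48.8
```

Call:
{"name": "drive_tool", "arguments": {
  "deltas": [
    [[0,0,0.5,0,0,0],[0,0,0.5,0,0,0]]
  ]
}}

```text
time: 12.32
position: [0.5472, 0.0361, 0.1603]
tool_rot: [0.99, 0.141, 0.0, 0.0]
ft_force: [-2.4, 0.8, 6.8]
grip_width: 0.0241
grip_force: 48.8
```

Call:
{"name": "drive_tool", "arguments": {
  "deltas": [
    [[0,0,0.5,0,0,0],[0,0,0.4,0,0,0]]
  ]
}}

```text
time: 12.48
position: [0.5472, 0.0362, 0.1603]
tool_rot: [0.99, 0.141, 0.0, 0.0]
ft_force: [-3.2, 1.1, 10.9]
grip_width: 0.0241
grip_force: 48.8
```

Call:
{"name": "drive_tool", "arguments": {
  "deltas": [
    [[0,0,0.4,0,0,0],[0,0,0,0,0,0]]
  ]
}}

```text
time: 12.65
position: [0.5472, 0.0362, 0.1602]
tool_rot: [0.99, 0.141, 0.0, 0.0]
ft_force: [-3.4, -0.0, 11.0]
grip_width: 0.0239
grip_force: 48.8
```

Call:
{"name": "drive_tool", "arguments": {
  "deltas": [
    [[0,0,0.5,0,0,0],[0,0,0.5,0,0,0],[0,0,0,0,0,0]]
  ]
}}

```text
time: 12.9
position: [0.5474, 0.0362, 0.1602]
tool_rot: [0.99, 0.141, 0.001, 0.0]
ft_force: [-4.1, 0.9, 16.2]
grip_width: 0.0242
grip_force: 48.8
```

Call:
{"name": "drive_tool", "arguments": {
  "deltas": [
    [[0,0,0.4,0,0,0],[0,0,0,0,0,0],[0,0,0,0,0,0]]
  ]
}}

```text
time: 13.15
position: [0.5474, 0.0362, 0.1602]
tool_rot: [0.99, 0.141, 0.001, 0.0]
ft_force: [-4.9, 0.9, 19.4]
grip_width: 0.0239
grip_force: 48.8
```

Call:
{"name": "drive_tool", "arguments": {
  "deltas": [
    [[0,0,0.3,0,0,0],[0,0,-3,0,0,0],[0,0,-3,0,0,0],[-15,0,0,0,0,0],[-15,0,0,0,0,0],[0,0,1,0,0,0],[0,0,0.6,0,0,0],[0,0,0.6,0,0,0]]
  ]
}}

```text
time: 13.82
position: [0.5193, 0.0277, 0.1603]
tool_rot: [0.99, 0.141, 0.001, 0.0]
ft_force: [-1.8, -0.1, 5.3]
grip_width: 0.0243
grip_force: 48.8
```

Call:
{"name": "drive_tool", "arguments": {
  "deltas": [
    [[0,0,0.6,0,0,0],[0,0,0.6,0,0,0],[0,0,0.6,0,0,0]]
  ]
}}

```text
time: 14.07
position: [0.5193, 0.0277, 0.1602]
tool_rot: [0.99, 0.141, 0.001, 0.0]
ft_force: [-4.5, 0.4, 15.8]
grip_width: 0.0243
grip_force: 48.8
```

Call:
{"name": "drive_tool", "arguments": {
  "deltas": [
    [[0,0,0.6,0,0,0],[0,0,0.6,0,0,0]]
  ]
}}

```text
time: 14.23
position: [0.5194, 0.0277, 0.1602]
tool_rot: [0.99, 0.141, 0.001, 0.0]
ft_force: [-6.3, -1.3, 24.0]
grip_width: 0.0239
grip_force: 48.8
```

Call:
{"name": "drive_tool", "arguments": {
  "deltas": [
    [[0,0,-3,0,0,0],[0,0,-5,0,0,0],[15,0,0,0,0,0],[15,0,0,0,0,0],[0,0,2,0,0,0],[0,0,1,0,0,0],[0,0,0.6,0,0,0],[0,0,0.6,0,0,0]]
  ]
}}

```text
time: 14.9
position: [0.5458, 0.0362, 0.1606]
tool_rot: [0.99, 0.141, -0.001, -0.0]
ft_force: [-0.4, 0.6, -1.8]
grip_width: 0.0239
grip_force: 48.8
```

Call:
{"name": "drive_tool", "arguments": {
  "deltas": [
    [[0,0,0.6,0,0,0],[0,0,0.6,0,0,0],[0,0,0.6,0,0,0]]
  ]
}}

```text
time: 15.15
position: [0.5462, 0.0362, 0.1602]
tool_rot: [0.99, 0.141, -0.001, -0.0]
ft_force: [-3.7, 1.1, 9.2]
grip_width: 0.0238
grip_force: 48.8
```

Call:
{"name": "drive_tool", "arguments": {
  "deltas": [
    [[0,0,0.5,0,0,0],[0,0,0.5,0,0,0]]
  ]
}}

```text
time: 15.32
position: [0.5462, 0.0362, 0.1602]
tool_rot: [0.99, 0.141, -0.001, -0.0]
ft_force: [-4.9, 1.1, 15.5]
grip_width: 0.0242
grip_force: 48.8
```

Call:
{"name": "drive_tool", "arguments": {
  "deltas": [
    [[0,0,0.5,0,0,0],[0,0,0.2,0,0,0],[0,0,0,0,0,0]]
  ]
}}

```text
time: 15.57
position: [0.5462, 0.0362, 0.1602]
tool_rot: [0.99, 0.141, -0.0, -0.0]
ft_force: [-5.3, 0.2, 15.8]
grip_width: 0.0242
grip_force: 48.8
```

Call:
{"name": "drive_tool", "arguments": {
  "deltas": [
    [[0,0,-3,0,0,0],[0,0,-10,0,0,0],[0,0,-15,0,0,0],[-9.5,20,-5,0,0,0],[-10,30,0,0,0,0],[-10,30,0,0,0,0],[-10,28,0,0,0,0],[0,0,0,0,0,0]]
  ]
}}

```text
time: 16.23
position: [0.5404, -0.084, 0.1913]
tool_rot: [0.99, 0.139, 0.001, 0.002]
ft_force: [-0.1, -0.1, -1.8]
grip_width: 0.0241
grip_force: 48.8
```

```bash
cat > v.py <<'E'
from h import *
def vc(p):
    d=np.array(p[:2])-[.5333,.0323];c,n=np.cos(.2836),np.sin(.2836);return np.round([1e3*(c*d[0]+n*d[1]),1e3*(-n*d[0]+c*d[1])],1)
if __name__=="__main__":
    o=sensors.get_obs();print(o["time"],vc(o["position"]),o["position"],o["ft_force"])
    t=cam("top")
    a=t["img"][170:280,215:340]
    cv2.imwrite("pics/d.png",cv2.resize(a[:,:,::-1],None,fx=5,fy=5,interpolation=cv2.INTER_CUBIC))
E
python3 v.py
```

```text
16.2333 [ -25.7 -113.7] [ 0.5403834  -0.08402414  0.19131869] [-0.085496   -0.05732642 -1.79896389]
```

View pics/d.png

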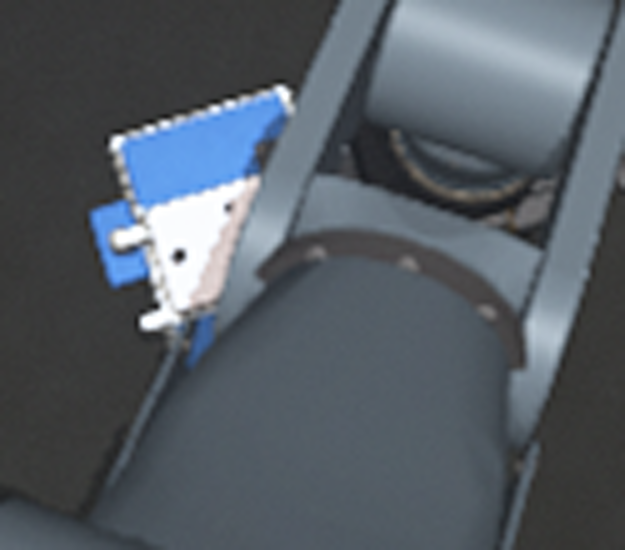

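The arm hides the right side in the top view; the left parallel ends, at about (130,238) and (158,320), haven't moved. Next I'll go down beside the right ends.

Call:
{"name": "drive_tool", "arguments": {
  "deltas": [
    [[0,0,15,0,0,0],[0,0,25,0,0,0],[0,0,25,0,0,0],[0,0,12,0,0,0],[0,0,6,0,0,0],[0,0,0,0,0,0],[0,0,0,0,0,0]]
  ]
}}

```text
time: 16.87
position: [0.5397, -0.0782, 0.108]
tool_rot: [0.99, 0.141, 0.0, 0.0]
ft_force: [0.5, 0.1, -2.5]
grip_width: 0.0242
grip_force: 48.8
```

```bash
python3 - <<'E'
from v import *
o=sensors.get_obs();print(o["time"],vc(o["position"]),o["position"],o["ft_force"])
s=cam("side")
b=s["img"][150:270,250:390]
cv2.imwrite("pics/e.png",cv2.resize(b[:,:,::-1],None,fx=5,fy=5,interpolation=cv2.INTER_CUBIC))
E
```

```text
16.8667 [ -24.8 -107.9] [ 0.53970333 -0.07824811  0.10804606] [ 0.51278303  0.06227897 -2.54464992]
```

View pics/e.png

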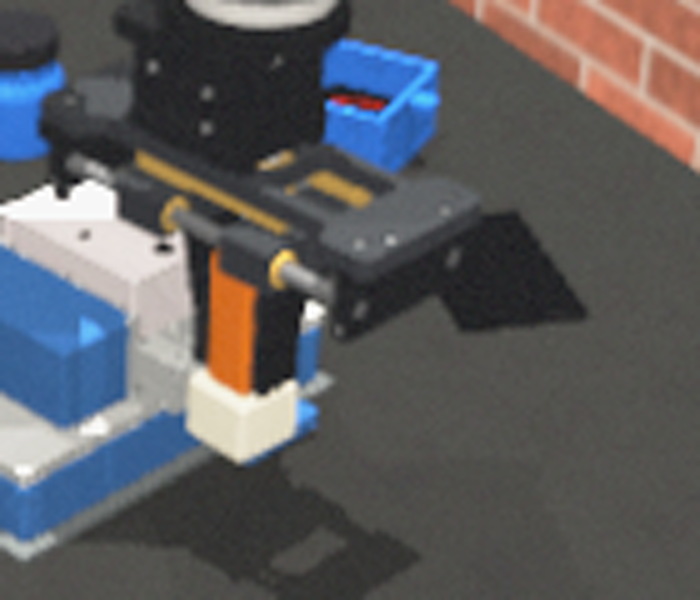

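The foot is level beside the right ends, with its lower edge at about (240,462). I'll approach the screw-side end gently along the vise's +y.

Call:
{"name": "drive_tool", "arguments": {
  "deltas": [
    [[0,-5,0,0,0,0],[0,-5,0,0,0,0],[0,-3,0,0,0,0],[0,-1.5,0,0,0,0],[0,-0.5,0,0,0,0],[0,-0.5,0,0,0,0],[0,-0.5,0,0,0,0]]
  ]
}}

```text
time: 17.5
position: [0.5349, -0.0633, 0.1079]
tool_rot: [0.99, 0.141, 0.0, 0.0]
ft_force: [-0.6, -0.0, -1.3]
grip_width: 0.024
grip_force: 48.8
```

Call:
{"name": "drive_tool", "arguments": {
  "deltas": [
    [[0,-0.5,0,0,0,0],[0,-0.5,0,0,0,0]]
  ]
}}

```text
time: 17.67
position: [0.5346, -0.0624, 0.1077]
tool_rot: [0.99, 0.141, 0.0, 0.0]
ft_force: [0.1, -0.5, -2.4]
grip_width: 0.0236
grip_force: 48.8
```

Call:
{"name": "drive_tool", "arguments": {
  "deltas": [
    [[0,-0.5,0,0,0,0],[0,-0.5,0,0,0,0]]
  ]
}}

```text
time: 17.83
position: [0.5342, -0.0613, 0.1077]
tool_rot: [0.99, 0.141, -0.0, -0.0]
ft_force: [-0.3, 0.1, -2.4]
grip_width: 0.0242
grip_force: 48.8
```

Call:
{"name": "drive_tool", "arguments": {
  "deltas": [
    [[0,-0.5,0,0,0,0],[0,-0.5,0,0,0,0]]
  ]
}}

```text
time: 18.0
position: [0.5339, -0.0604, 0.1077]
tool_rot: [0.99, 0.141, -0.0, 0.0]
ft_force: [-0.3, -1.3, -2.0]
grip_width: 0.024
grip_force: 48.8
```

Call:
{"name": "drive_tool", "arguments": {
  "deltas": [
    [[0,-0.4,0,0,0,0],[0,-0.4,0,0,0,0]]
  ]
}}

```text
time: 18.17
position: [0.5339, -0.06, 0.1078]
tool_rot: [0.99, 0.141, 0.0, 0.001]
ft_force: [-0.5, -1.8, -3.1]
grip_width: 0.0242
grip_force: 48.7
```

Call:
{"name": "drive_tool", "arguments": {
  "deltas": [
    [[0,-0.4,0,0,0,0]]
  ]
}}

```text
time: 18.25
position: [0.5339, -0.0599, 0.1078]
tool_rot: [0.99, 0.141, 0.0, 0.001]
ft_force: [-1.0, -2.6, -2.3]
grip_width: 0.0239
grip_force: 48.7
```

Call:
{"name": "drive_tool", "arguments": {
  "deltas": [
    [[0,-0.4,0,0,0,0]]
  ]
}}

```text
time: 18.33
position: [0.534, -0.0598, 0.1078]
tool_rot: [0.99, 0.141, 0.0, 0.001]
ft_force: [0.1, -5.1, -2.3]
grip_width: 0.0237
grip_force: 48.7
```

Call:
{"name": "drive_tool", "arguments": {
  "deltas": [
    [[0,0,0,0,0,0]]
  ]
}}

```text
time: 18.42
position: [0.5339, -0.0598, 0.1078]
tool_rot: [0.99, 0.141, 0.0, 0.001]
ft_force: [0.3, -4.6, -4.4]
grip_width: 0.0243
grip_force: 48.7
```

Call:
{"name": "drive_tool", "arguments": {
  "deltas": [
    [[0,0,0,0,0,0]]
  ]
}}

```text
time: 18.5
position: [0.5339, -0.0598, 0.1078]
tool_rot: [0.99, 0.141, 0.0, 0.001]
ft_force: [-0.3, -4.8, -3.1]
grip_width: 0.0244
grip_force: 48.7
```

The screw-side parallel holds at about 4.8 N without moving. I'll back off and test the fixed-jaw one.

Call:
{"name": "drive_tool", "arguments": {
  "deltas": [
    [[0,5,0,0,0,0],[0,8,0,0,0,0],[13,3,0,0,0,0],[17,0,0,0,0,0],[17,0,0,0,0,0],[4,0,0,0,0,0],[0,0,0,0,0,0],[0,0,0,0,0,0]]
  ]
}}

```text
time: 19.17
position: [0.5859, -0.0598, 0.1074]
tool_rot: [0.99, 0.141, -0.001, -0.0]
ft_force: [-1.0, 0.0, -1.8]
grip_width: 0.0242
grip_force: 48.8
```

Call:
{"name": "drive_tool", "arguments": {
  "deltas": [
    [[0,-4,0,0,0,0],[0,-4,0,0,0,0],[0,-2,0,0,0,0],[0,-1,0,0,0,0],[0,-0.5,0,0,0,0],[0,-0.5,0,0,0,0]]
  ]
}}

```text
time: 19.67
position: [0.5835, -0.0483, 0.1079]
tool_rot: [0.99, 0.141, 0.0, 0.0]
ft_force: [-0.5, 0.7, -1.1]
grip_width: 0.0239
grip_force: 48.8
```

Call:
{"name": "drive_tool", "arguments": {
  "deltas": [
    [[0,-0.5,0,0,0,0],[0,-0.5,0,0,0,0]]
  ]
}}

```text
time: 19.83
position: [0.5834, -0.0475, 0.1078]
tool_rot: [0.99, 0.141, 0.0, 0.0]
ft_force: [-0.4, -0.4, -2.5]
grip_width: 0.0241
grip_force: 48.8
```

Call:
{"name": "drive_tool", "arguments": {
  "deltas": [
    [[0,-0.5,0,0,0,0],[0,-0.5,0,0,0,0]]
  ]
}}

```text
time: 20.0
position: [0.5831, -0.0466, 0.1077]
tool_rot: [0.99, 0.141, 0.0, 0.0]
ft_force: [-0.0, 0.1, -2.3]
grip_width: 0.0239
grip_force: 48.8
```

Call:
{"name": "drive_tool", "arguments": {
  "deltas": [
    [[0,-0.4,0,0,0,0],[0,-0.4,0,0,0,0]]
  ]
}}

```text
time: 20.17
position: [0.5829, -0.0458, 0.1078]
tool_rot: [0.99, 0.141, 0.0, 0.0]
ft_force: [-0.7, 0.4, -2.1]
grip_width: 0.024
grip_force: 48.8
```

Call:
{"name": "drive_tool", "arguments": {
  "deltas": [
    [[0,-0.4,0,0,0,0],[0,-0.4,0,0,0,0]]
  ]
}}

```text
time: 20.33
position: [0.5826, -0.045, 0.1077]
tool_rot: [0.99, 0.141, -0.0, -0.0]
ft_force: [0.3, 0.3, -2.1]
grip_width: 0.0241
grip_force: 48.8
```

Call:
{"name": "drive_tool", "arguments": {
  "deltas": [
    [[0,-0.4,0,0,0,0]]
  ]
}}

```text
time: 20.42
position: [0.5825, -0.0446, 0.1077]
tool_rot: [0.99, 0.141, -0.0, -0.0]
ft_force: [0.7, -0.0, -2.4]
grip_width: 0.024
grip_force: 48.8
```

Call:
{"name": "drive_tool", "arguments": {
  "deltas": [
    [[0,-0.4,0,0,0,0]]
  ]
}}

```text
time: 20.5
position: [0.5824, -0.0442, 0.1077]
tool_rot: [0.99, 0.141, -0.0, 0.0]
ft_force: [1.0, 0.5, -2.4]
grip_width: 0.0239
grip_force: 48.8
```

Call:
{"name": "drive_tool", "arguments": {
  "deltas": [
    [[0,-0.4,0,0,0,0],[0,-0.4,0,0,0,0]]
  ]
}}

```text
time: 20.67
position: [0.5824, -0.0439, 0.1078]
tool_rot: [0.99, 0.141, 0.0, 0.001]
ft_force: [0.2, -2.3, -2.9]
grip_width: 0.024
grip_force: 48.7
```

Call:
{"name": "drive_tool", "arguments": {
  "deltas": [
    [[0,-0.4,0,0,0,0],[0,-0.4,0,0,0,0]]
  ]
}}

```text
time: 20.83
position: [0.5824, -0.0438, 0.1079]
tool_rot: [0.99, 0.141, 0.0, 0.001]
ft_force: [0.6, -5.0, -3.4]
grip_width: 0.0242
grip_force: 48.7
```

Call:
{"name": "drive_tool", "arguments": {
  "deltas": [
    [[0,0,0,0,0,0],[0,0,0,0,0,0]]
  ]
}}

```text
time: 21.0
position: [0.5824, -0.0438, 0.1078]
tool_rot: [0.99, 0.141, 0.0, 0.001]
ft_force: [0.1, -5.0, -2.5]
grip_width: 0.0241
grip_force: 48.7
```

Call:
{"name": "drive_tool", "arguments": {
  "deltas": [
    [[0,5,0,0,0,0],[0,10,0,0,0,0],[0,30,0,0,0,0],[0,35,0,0,0,0],[0,35,0,0,0,0],[0,35,0,0,0,0],[0,35,0,0,0,0],[0,30,0,0,0,0]]
  ]
}}

```text
time: 21.67
position: [0.6425, -0.2519, 0.1077]
tool_rot: [0.99, 0.14, 0.0, -0.0]
ft_force: [-0.2, -0.8, -2.0]
grip_width: 0.0243
grip_force: 48.8
```

Both parallels hold. Now I'll put the tapper back near where it stood.

Call:
{"name": "drive_tool", "arguments": {
  "deltas": [
    [[-15,-3,0,0,0,0],[-33,-5,0,0,0,0],[-38,-6,0,0,0,0],[-38,-6,0,0,0,0],[-20,-3,0,0,0,0],[0,0,5,0,0,0],[0,0,10,0,0,0],[0,0,10,0,0,0]]
  ]
}}

```text
time: 22.33
position: [0.4987, -0.2684, 0.0826]
tool_rot: [0.99, 0.14, 0.001, 0.001]
ft_force: [0.8, -0.4, -2.3]
grip_width: 0.0242
grip_force: 48.8
```

Call:
{"name": "drive_tool", "arguments": {
  "deltas": [
    [[0,0,10,0,0,0],[0,0,8,0,0,0],[0,0,5,0,0,0],[0,0,2,0,0,0],[0,0,1,0,0,0],[0,0,0.7,0,0,0]]
  ]
}}

```text
time: 22.83
position: [0.4976, -0.2672, 0.0558]
tool_rot: [0.99, 0.141, 0.0, 0.0]
ft_force: [0.7, -0.9, -1.9]
grip_width: 0.0239
grip_force: 48.8
```

Call:
{"name": "drive_tool", "arguments": {
  "deltas": [
    [[0,0,0.7,0,0,0],[0,0,0.7,0,0,0],[0,0,0.7,0,0,0]]
  ]
}}

```text
time: 23.08
position: [0.4975, -0.2674, 0.0543]
tool_rot: [0.99, 0.141, 0.0, 0.0]
ft_force: [-0.3, -0.0, -2.4]
grip_width: 0.024
grip_force: 48.8
```

Call:
{"name": "drive_tool", "arguments": {
  "deltas": [
    [[0,0,0.6,0,0,0],[0,0,0.6,0,0,0],[0,0,0.6,0,0,0]]
  ]
}}

```text
time: 23.33
position: [0.4973, -0.2673, 0.0523]
tool_rot: [0.99, 0.141, 0.0, 0.0]
ft_force: [-0.6, 0.2, 1.5]
grip_width: 0.0241
grip_force: 48.8
```

Call:
{"name": "drive_tool", "arguments": {
  "deltas": [
    [[0,0,0.4,0,0,0],[0,0,0,0,0,0]]
  ]
}}

```text
time: 23.5
position: [0.4973, -0.2673, 0.0522]
tool_rot: [0.99, 0.141, 0.0, 0.0]
ft_force: [0.1, 0.1, 2.9]
grip_width: 0.0241
grip_force: 48.8
```

On the bench. Releasing, rising straight up, then swinging clear of the view.

Call:
{"name": "drive_tool", "arguments": {
  "deltas": [
    [[0,0,0,0,0,0],[0,0,0,0,0,0],[0,0,0,0,0,0],[0,0,0,0,0,0],[0,0,0,0,0,0],[0,0,0,0,0,0],[0,0,0,0,0,0]]
  ],
  "gripper": 70
}}

```text
time: 24.08
position: [0.4973, -0.2672, 0.0517]
tool_rot: [0.99, 0.141, -0.0, -0.0]
ft_force: [0.1, 0.7, -0.3]
grip_width: 0.0584
grip_force: 0.0
```

Call:
{"name": "drive_tool", "arguments": {
  "deltas": [
    [[0,0,-5,0,0,0],[0,0,-15,0,0,0],[0,0,-25,0,0,0],[0,0,-35,0,0,0],[0,0,-35,0,0,0],[0,0,-30,0,0,0],[0,0,-20,0,0,0],[0,0,0,0,0,0]]
  ]
}}

```text
time: 24.75
position: [0.4997, -0.269, 0.2222]
tool_rot: [0.99, 0.141, 0.004, 0.004]
ft_force: [0.2, -0.0, -0.5]
grip_width: 0.061
grip_force: 0.0
```

Call:
{"name": "drive_tool", "arguments": {
  "deltas": [
    [[-15,35,0,0,0,0],[-15,35,0,0,0,0],[-15,35,0,0,0,0],[-15,35,0,0,0,0],[-15,35,0,0,0,0],[-10,20,0,0,0,0],[0,0,0,0,0,0],[0,0,0,0,0,0]]
  ]
}}

```text
time: 25.42
position: [0.469, -0.4789, 0.2154]
tool_rot: [0.99, 0.14, -0.0, -0.001]
ft_force: [0.7, 0.3, -0.5]
grip_width: 0.061
grip_force: 0.0
```

```bash
python3 - <<'E'
from v import *
o=sensors.get_obs();print(o["time"],o["position"],o["joint_velocities"].round(3),o["ft_force"].round(1))
t=cam("top");s=cam("side")
a=cv2.resize(t["img"][170:290,215:395],None,fx=2.9,fy=2.9,interpolation=cv2.INTER_CUBIC)
b=cv2.resize(s["img"][160:340,195:375],None,fx=1.45*.98*1.0,fy=1.45*.98,interpolation=cv2.INTER_CUBIC)
b=cv2.resize(b,(a.shape[1]//2,int(a.shape[1]/2)));k=np.zeros((b.shape[0],a.shape[1],3),np.uint8);k[:,:b.shape[1]]=b;f=s["img"][130:390:1,:][:,250:511];k[:261,b.shape[1]:b.shape[1]+261]=f[:261]
cv2.imwrite("pics/f.png",np.vstack([a,k])[:600,:,::-1])
E
```

```text
25.4167 [ 0.4689536  -0.47891835  0.21542056] [ 0.037 -0.021  0.042  0.012  0.009  0.001] [ 0.7  0.3 -0.5]Traceback (most recent call last):
  File "<stdin>", line 6, in <module>
ValueError: could not broadcast input array from shape (260,261,3) into shape (261,261,3)
```

```bash
python3 - <<'E'
from v import *
t=cam("top");s=cam("side")
a=cv2.resize(t["img"][175:285,215:395],(800,489))[:, :400] if 0 else cv2.resize(t["img"][175:285,215:395],(491,300),interpolation=cv2.INTER_CUBIC)
b=cv2.resize(s["img"][170:340,195:365],(300,300),interpolation=cv2.INTER_CUBIC)
cv2.imwrite("pics/f.png",np.hstack([a,b])[:,:,::-1])
E
```

```text
(no output)
```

View pics/f.png

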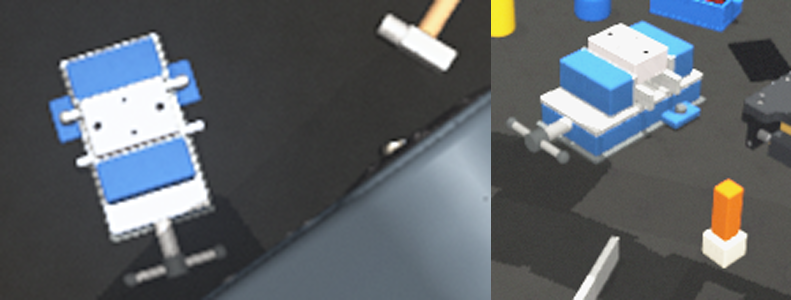

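The tapper stands upright at (725,240) in the side half. The block is down and level, and the parallel ends at (195,126) and (180,83) are where they were.

```bash
python3 -c "
from rig import ticket
print(ticket.hand_in())"
```

```text
the job is handed in; nothing more can be done
None
```

The job is handed in at about 25 s: I pressed the block down over both parallels (about 18–26 N at each point), each parallel held a nudge of about 5 N without sliding (screw side first), and the tapper stands upright on the bench, released.

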